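# Sweep the offcuts off the brazing jig into the scrap pan

### The arm

A 6-joint arm with a two-finger parallel gripper is mounted at the origin on the work surface. World frame = base frame: x ahead of the robot, y to its left, z up, the work surface at z = 0. Lengths are in m, angles in rad, forces in N, time in s.
With the tool pointing down it reaches from about 0.275 to 0.825 m from the base axis. Payload 5.2 kg.
Tool frame: the origin (TCP) lies between the finger pads; the fingertips stand 8 mm ahead of it and the grasp point (between the pads) lies 11 mm behind it; z points along the fingers, y is the direction in which the jaws open and shut (so a half turn about z gives the same grasp; the last joint's range is limited). The gripper opens to 93 mm and grips with 3 to 60 N. Pads are 15 mm wide; open, the fingers measure 128 mm over their backs; the gripper's body (75 mm by 188 mm) begins 65 mm behind the grasp point.
Start: joints at [1.048, 0.259, 1.535, -0, 1.348, -0.203], TCP at [0.173, 0.522, 0.227] pointing down, gripper open.
Joint ranges: [-3.14, 3.14], [-0.91, 2.08], [0.19, 2.58], [-1.22, 4.36], [0.22, 2.71], [-3.12, 3.12]. Speed limits (rad/s): [2.57, 2.57, 3.14, 3.14, 3.14, 3.14].

### API

Orientations are given as a rotation vector (axis times angle).
In Python, from plant import env, cams, job gives the robot as it stands.
- The arm moves only by the tool send_rows, never from a script. Its arguments are lists of equal length, an entry for each row: "slide": the shift along the tool's x, y, z in mm, a list of three; "dr": the turn, a rotation vector about the tool's x, y, z in degrees, a list of three. In form: {"slide": [[tx, ty, tz], ...], "dr": [[ax, ay, az], ...]}. A call has 1 to 12 rows; each row shifts and turns the pose as measured when the row begins, along the tool's axes as they then stand; what a row does not reach is not made up. A row lasts 1/10 s, in which the tool goes at most 50 mm and 8.59 degrees, less where a joint would pass 70% of its speed; a pose out of reach is approached as far as the arm can. A call is refused whole if a number of a shift passes 50 or a number of a turn 8.59, either way. A call with a gripper value outside its range is refused whole. "gripper" is the opening in per cent of the stroke, from 0 (shut) to 100 (fully open), set as the call begins (left out, the last holds). The fingers move at their own pace and stop on an object; the grip force is fixed at half the most. Time passes only in rows, so rows that do not move let the fingers close. It gives the time, the measured TCP pose, the force and the opening at its end, in the units of the state.
- env.read_state(): the state, without advancing time (a new reading comes with each control period).
- cams.get_image(name): name is "side" or "top" or "wrist"; returns (picture, depth): 384x512x3 uint8, red, green, blue; 384x512 float32, m along the optical axis (not along the pixel's ray), 0 where there is no reading.
- cams.calibration(name): a dict with "intrinsics" (3x3 intrinsics, pixels), "D" ([k1, k2, p1, p2, k3] as OpenCV has them; the pictures are not rectified), "pose" (4x4, takes a point from camera to world coordinates). Camera axes: x right, y up, looking along -z (the intrinsics and any distortion apply to the point x, -y, -z); pixel columns grow to the right and rows downward; lengths in m; the calibration is good to about 2 mm. A picture is of the moment at which its call begins: read the wrist's pose just before it. calibration takes no time and is no camera call; for the wrist camera it gives the pose at the moment of the call.
- job.finish_job(): hands the job in, once; it reports no verdict.
The state is a dict: "clock": time; "qpos": joint angles; "dq": joint speeds; "joint_efforts": joint torques, N m; "position": TCP position; "tcp_rot": TCP orientation; "contact_force": force on the tool from outside, world axes, zero at the start; "wrist_torque": the same for the moment, N m; "width": opening from 0.0 (shut) to 1.0 (fully open).
Only numpy, scipy, OpenCV 4.12 (cv2) and the standard library are available. Lean on these libraries where they do the work, as an engineer would, in place of code of your own. Each camera call takes 0.05 s, during which the arm holds its last target.

### The job

Clear the brazing jig: with the fingertips, sweep all five loose metal offcuts along its plate and over the end into the undivided scrap pan, without picking any of them up. Leave the brazed joint that is cooling on the plate standing where it is, and do not disturb the finished joint in the divided tray at the other end, the flux jar or the wire brush.

Things in the scene. Friction and masses are not known exactly. Their poses are not given: they have to be found in the camera images.
- jig: the brazing jig, fixed: a flat steel plate 240 mm (own x) by 330 mm (own y), top 60 mm above the bench, on two square tubes. Rail bars 20 mm wide, 12 mm above the plate, run along both long sides: a channel 200 mm wide (own x -100 to +100 mm), open at both ends (own y -165 and +165 mm). Origin on the bench under the plate's middle, z up; turned up to 15 degrees about the vertical
- scrap_pan: the scrap pan: open sheet-metal pan with NO dividers, fixed, 240 mm (own x) by 135 mm (own y), 45 mm high, walls and floor 3 mm, on the bench, tucked 15 mm under one open end of the jig's plate (either end), so that what goes over that end drops into it. Origin at the centre of its underside, axes parallel to the jig's
- parts_tray: the finished-parts tray: same outside size and height as the scrap pan but divided into three compartments by two thin walls, with a finished joint standing in the middle one; fixed at the opposite end of the jig's plate. Origin at the centre of its underside. Nothing is to go in
- flat_a: steel flat-bar offcut, 40 x 25 x 10 mm, lying flat on the jig's plate, 78 g. Origin at its middle, x along the 40 mm
- flat_b: a second steel flat-bar offcut, just like the first: 40 x 25 x 10 mm, lying flat on the plate, 78 g. Origin at its middle, x along the 40 mm
- square_tube: square steel tube offcut, 30 x 30 mm and 32 mm long, wall 2.5 mm, lying on the plate, 69 g. Origin at its middle, y along its length
- angle: steel angle offcut, legs 30 x 30 x 4 mm, 32 mm long, lying on the plate on one leg with the other upright, 56 g. Origin at the middle of its 30 x 32 x 30 mm envelope, y along its length, the upright leg on its -x side
- pipe_ring: copper pipe offcut, a ring 35 mm across and 18 mm high standing on its end on the plate, wall 2 mm, 34 g. Origin at its middle
- cooling_joint: freshly brazed joint, left to cool on the plate close to the far rail (jig's own +x side), beside the offcuts. 44 mm tall in all: a 42 x 42 x 6 mm steel base plate with an upright copper tube (22 mm across) brazed on its middle, 0.16 kg, loose. Origin at the centre of its underside, z up
- finished_joint: finished joint in the middle compartment of the parts tray. 44 mm tall in all: a 42 x 42 x 6 mm steel base plate with an upright copper tube (22 mm across) brazed on its middle, 0.16 kg, loose. Origin at the centre of its underside, z up
- flux_jar: flux jar on the bench to the left of the jig, 60 mm across, 75 mm high, loose. Origin at the centre of its underside
- wire_brush: wooden wire brush lying bristles down on the bench to the right of the jig, 220 mm long, 28 mm high, loose. Origin on the bench under it, x along its length

How it is judged:
By the outcome, as a careful person would: the job done as asked, in the order asked, and still so for the second after the job is handed in, with the robot touching nothing.
It also fails if it takes over 64 s, if anything falls off the work surface, if the arm or the gripper's body presses on something with over 40 N, if the wrist force passes 120 N, or if a joint passes its speed limit or range.

## Working session

There is one attempt and no reset: what is moved stays moved. The work goes in short steps, Python scripts to look and compute and a tool call to move; the robot and the scene stay as the last step left them, time stands still between calls to the robot, and variables do not carry over. Pictures are saved under pics/ and viewed, and the job is handed in when it is done.

Besides the shell and the picture viewer there is one more tool, called after ">>>" by a JSON object that holds its "op" and its "data". send_rows: Moves the arm, as the interface text tells. Its arguments: {"type":"object","properties":{"slide":{"type":"array","items":{"type":"array","items":{"type":"number"}}},"dr":{"type":"array","items":{"type":"array","items":{"type":"number"}}},"gripper":{"type":"number"}},"required":["slide","dr"]}

```bash
mkdir -p pics; ls
python3 - <<'E'
from plant import env,cams,job
import cv2,numpy as np
s=env.read_state();print(s)
for n in("top","side"):
    im,d=cams.get_image(n);np.savez(f"{n}0.npz",im=im,d=d)
    cv2.imwrite(f"pics/{n}0.png",cv2.resize(im[:,:,::-1],(800,600),interpolation=cv2.INTER_CUBIC))
    print(cams.calibration(n))
E
```

```text
pics
{'clock': 0.0, 'qpos': array([ 1.04818478e+00,  2.59325964e-01,  1.53608045e+00,  8.45049291e-07,
        1.34799107e+00, -2.02844890e-01]), 'dq': array([ 0.00077163, -0.00116014,  0.00071786, -0.00012766,  0.00036927,
        0.00020663]), 'joint_efforts': array([ 1.56436316e-03, -4.37300706e+01, -2.84008276e+01,  7.19058048e-02,
        4.10989649e-02, -5.55949237e-05]), 'position': array([0.1726201 , 0.52164988, 0.22582792]), 'tcp_rot': array([-5.00049095e-01, -3.10089021e+00,  2.64956289e-03]), 'contact_force': array([ 0.33221209, -0.58778182, -0.71595102]), 'wrist_torque': array([0.01074392, 0.02174774, 0.0209314 ]), 'width': 0.9983184272714257}
{'intrinsics': array([[487.61590862,   0.        , 257.36880263],
       [  0.        , 487.61590862, 191.7849272 ],
       [  0.        ,   0.        ,   1.        ]]), 'D': array([0.06075434, 0.        , 0.        , 0.        , 0.        ]), 'pose': array([[ 0.02391048,  0.98919567, -0.14463824,  0.37857833],
       [-0.99919415,  0.02831224,  0.02845119,  0.01857523],
       [ 0.03223883,  0.1438414 ,  0.98907548,  1.33665676],
       [ 0.        ,  0.        ,  0.        ,  1.        ]])}
{'intrinsics': array([[408.54044919,   0.        , 254.81040548],
       [  0.        , 408.54044919, 196.52030264],
       [  0.        ,   0.        ,   1.        ]]), 'D': array([-0.10997933,  0.        ,  0.        ,  0.        ,  0.        ]), 'pose': array([[-0.98871   ,  0.11474636, -0.09636294,  0.44417907],
       [-0.14967846, -0.78632623,  0.5994059 ,  0.73008784],
       [-0.00699306,  0.60706206,  0.79462366,  1.0265333 ],
       [ 0.        ,  0.        ,  0.        ,  1.        ]])}
```

View pics/top0.png

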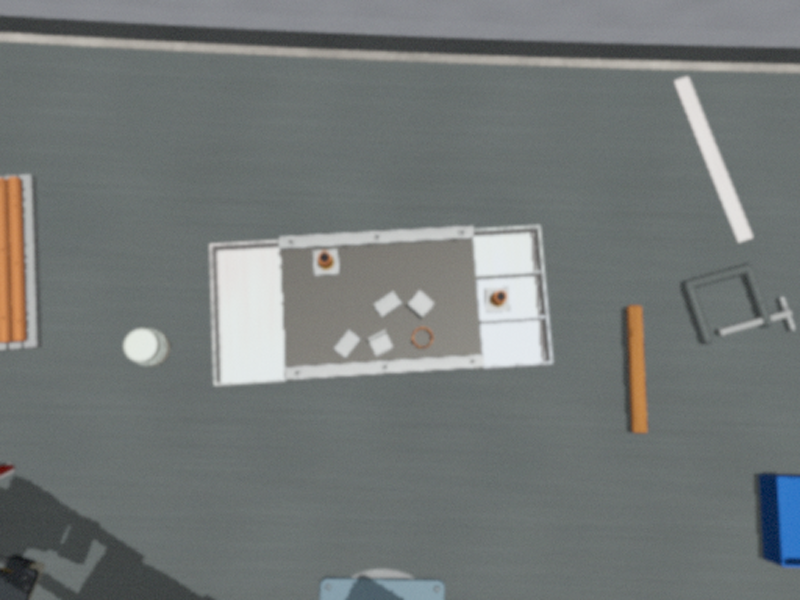

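View pics/side0.png

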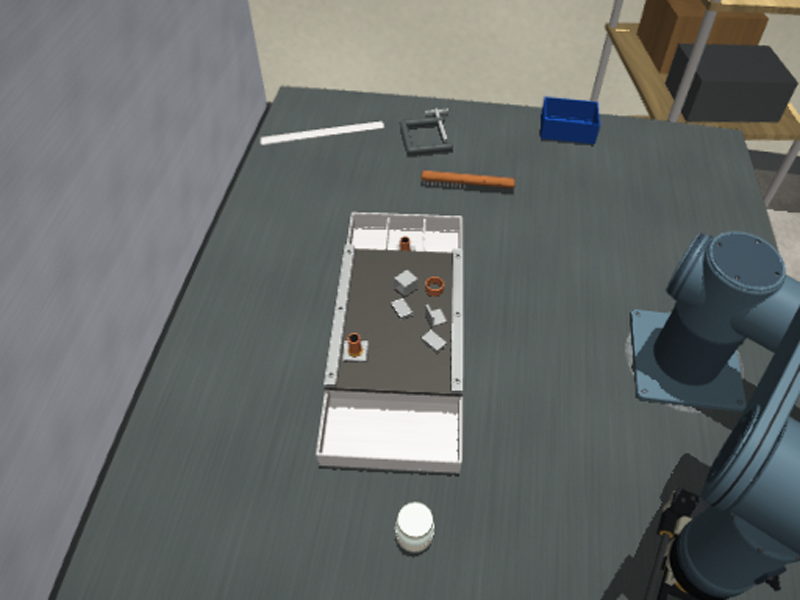

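The pan is at the left (+y) end and the divided tray at the right. The cooling joint stands by the far rail, near the pan end, at about (325,260) in the top view. The offcuts lie between (345,345) and (422,338). Next I'll take an enlarged crop for exact positions.

```bash
cat > h.py <<'E'
import cv2,numpy as np
from plant import env,cams
def ray(n,px,c=None):
    c=c or cams.calibration(n)
    u=cv2.undistortPoints(np.array([[px]],float),c["intrinsics"],c["D"])[0,0]
    P=c["pose"];return P[:3,3],P[:3,:3]@np.array([u[0],-u[1],-1])
def hit(n,px,z,c=None):
    o,d=ray(n,px,c);return o+d*(z-o[2])/d[2]
def proj(n,p,c=None):
    c=c or cams.calibration(n);P=c["pose"];q=P[:3,:3].T@(np.array(p)-P[:3,3])
    return cv2.projectPoints(np.array([[q[0],-q[1],-q[2]]]),np.zeros(3),np.zeros(3),c["intrinsics"],c["D"])[0][0,0]
def crop(n,im,x0,y0,w,h,f,name):
    c=cv2.resize(im[y0:y0+h,x0:x0+w,::-1],None,fx=f,fy=f,interpolation=cv2.INTER_CUBIC)
    for i in range(0,w,20): cv2.putText(c,str(x0+i),(i*f,10),0,.35,(0,0,255),1);cv2.line(c,(i*f,12),(i*f,18),(0,0,255),1)
    for i in range(0,h,20): cv2.putText(c,str(y0+i),(0,i*f+4),0,.35,(0,0,255),1)
    cv2.imwrite(f"pics/{name}.png",c)
E
python3 - <<'E'
from h import *
im=np.load("top0.npz")["im"]; crop("top",im,172,140,150,110,5,"c0")
crop("top",im,130,135,230,120,3,"c0b")
im=np.load("side0.npz")["im"]; crop("side",im,195,125,110,120,5,"c1")
E
```

```text
(no output)
```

View pics/c0.png

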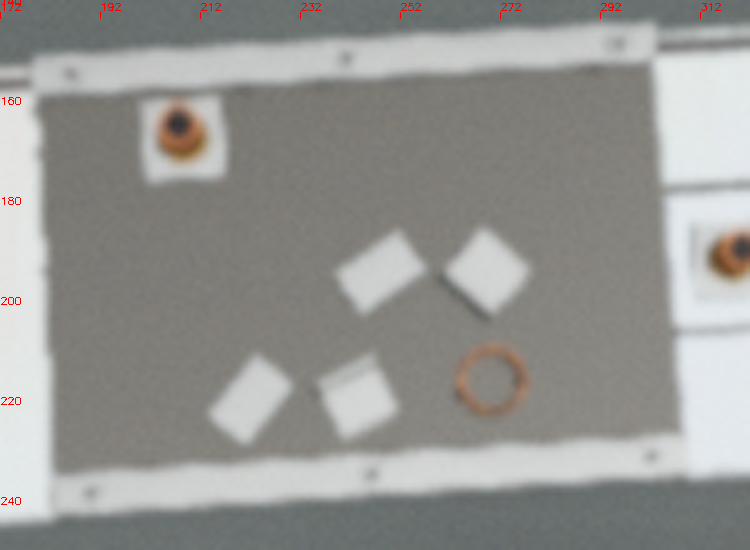

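View pics/c1.png

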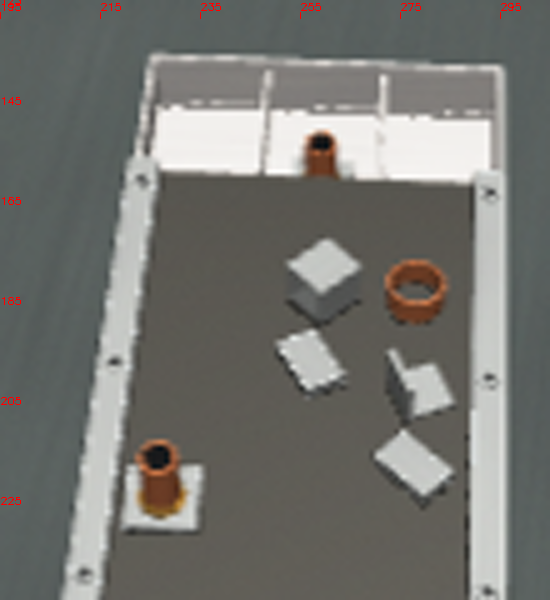

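The crop shows all five offcuts. The two flats are at about (248,194) and (222,220), the tube at (269,194), the angle at (243,221) and the ring at (270,216). The joint base is at about (208,168).

```bash
cat >> h.py <<'E'
JO=JA=None
E
python3 - <<'E'
from h import *
C=cams.calibration("top")
f=lambda x,y,z:hit("top",(172+x/5-.4,140+y/5-.4),z,C)
cs=[f(33,62,.072),f(657,28,.072),f(685,470,.072),f(52,515,.072)]
for c in cs:print(c.round(4))
o=np.mean(cs,0);print("origin",o)
# own y axis: along long sides
ay=(cs[0]+cs[3]-cs[1]-cs[2]);ay/=np.linalg.norm(ay);print(ay, [np.linalg.norm(cs[i]-cs[(i+1)%4]) for i in range(4)])
ey=ay[:2]/np.linalg.norm(ay[:2]);ex=np.array([ey[1],-ey[0]])
print("yaw of own y toward pan dir",np.degrees(np.arctan2(-ey[0],ey[1])))
np.savez("jig.npz",o=o[:2],ex=ex,ey=ey)
I={"joint base":[(143,100,.066),(220,98,.066),(226,178,.066),(148,184,.066)],
"flatN":[(335,272,.07),(400,230,.07),(427,270,.07),(362,314,.07)],
"flatS":[(207,411,.07),(256,354,.07),(292,387,.07),(246,445,.07)],
"tube":[(444,272,.09),(484,228,.09),(531,270,.09),(490,315,.09)],
"angle":[(318,382,.09),(374,354,.09),(400,410,.064),(346,440,.064)],
"ring":[(455,378,.078),(528,380,.078),(492,343,.078),(492,415,.078)]}
for k,v in I.items():
    P=[f(*a)[:2] for a in v];L=[np.array([(p-o[:2])@ex,(p-o[:2])@ey])*1000 for p in P]
    print(k,"world",np.mean(P,0).round(4),"own",np.mean(L,0).round(1),[l.round().tolist() for l in L])
d=np.load("top0.npz")["d"]
print(d[:3,:3])
E
```

```text
[0.6634 0.1933 0.072 ]
[ 0.6924 -0.1364  0.072 ]
[ 0.4577 -0.1534  0.072 ]
[0.4263 0.1724 0.072 ]
origin [0.55994718 0.01896682 0.072     ]
[-0.09164234  0.99579199  0.        ] [np.float64(0.33097592392683406), np.float64(0.23533871177991725), np.float64(0.3273269924046347), np.float64(0.2380349109899807)]
yaw of own y toward pan dir 5.25809695548334
joint base world [0.6253 0.1129] own [73.7 87.5] [[96.0, 108.0], [95.0, 67.0], [52.0, 67.0], [51.0, 108.0]]
flatN world [0.5575 0.0071] own [ -3.5 -11.6] [[-2.0, 12.0], [18.0, -23.0], [-4.0, -36.0], [-25.0, -0.0]]
flatS world [0.4886 0.0732] own [-66.1  60.5] [[-71.0, 83.0], [-43.0, 56.0], [-61.0, 39.0], [-90.0, 64.0]]
tube world [ 0.5564 -0.0476] own [ -9.6 -66. ] [[-9.0, -44.0], [13.0, -66.0], [-10.0, -89.0], [-32.0, -66.0]]
angle world [0.4908 0.0165] own [-69.1   3.8] [[-61.0, 25.0], [-49.0, -5.0], [-76.0, -17.0], [-90.0, 12.0]]
ring world [ 0.5017 -0.0517] own [-64.5 -65.1] [[-63.0, -46.0], [-66.0, -84.0], [-46.0, -67.0], [-83.0, -64.0]]
[[2.0301933 2.026149  2.0228257]
 [2.0423975 2.0262716 2.0348473]
 [2.0347095 2.048792  2.0497322]]
```

>>> {"op": "send_rows", "data": {"slide": [[0,0,0],[0,0,0],[0,0,0],[0,0,0],[0,0,0],[0,0,0],[0,0,0],[0,0,0],[0,0,0]], "dr": [[0,0,8.3],[0,0,8.3],[0,0,8.3],[0,0,8.3],[0,0,8.3],[0,0,8.3],[0,0,8.3],[0,0,8.3],[0,0,0]], "gripper": 16}}

```text
clock: 1.0
position: [0.1711, 0.519, 0.2213]
tcp_rot: [2.161, 2.276, -0.018]
contact_force: [-0.1, -0.6, -0.3]
width: 0.272
```

```bash
cat >> h.py <<'E'
from scipy.spatial.transform import Rotation as Ro
J=np.load("jig.npz")
def where(tgt=None):
    s=env.read_state();p=s["position"];R=Ro.from_rotvec(s["tcp_rot"])
    own=[(p[:2]-J["o"])@J["ex"]*1e3,(p[:2]-J["o"])@J["ey"]*1e3,p[2]*1e3-8]
    print("t",s["clock"].round(2) if hasattr(s["clock"],"round") else s["clock"],"own(tip)",np.round(own,1),"w",s["width"],"F",s["contact_force"].round(1),"q",s["qpos"].round(2))
    M=np.column_stack([np.r_[J["ey"],0],np.r_[J["ex"],0],[0,0,-1]])
    print("turn needed (tool,deg)",np.degrees((R.inv()*Ro.from_matrix(M)).as_rotvec()).round(2))
    if tgt is not None:
        w=np.r_[J["o"]+J["ex"]*tgt[0]/1e3+J["ey"]*tgt[1]/1e3,(tgt[2]+8)/1e3]
        print("slide mm",(R.inv().apply(w-p)*1e3).round(1))
E
python3 -c "
from h import *
where((-67,-32,180))"
```

```text
t 1.0 own(tip) [-341.4  533.6  213.3] w 0.2721267134704709 F [-0.1 -0.6 -0.3] q [ 1.05  0.26  1.54 -0.    1.35  1.  ]
turn needed (tool,deg) [-0.38  0.56 -2.29]
slide mm [-553.9  297.    36.8]
```

>>> {"op": "send_rows", "data": {"slide": [[-42,23,0],[-42,23,0],[-42,23,0],[-42,23,0],[-42,23,0],[-42,23,0],[-42,23,0],[-42,23,0],[-42,23,0],[-42,23,0],[-42,23,0],[0,0,0]], "dr": [[0,0,-2],[0,0,0],[0,0,0],[0,0,0],[0,0,0],[0,0,0],[0,0,0],[0,0,0],[0,0,0],[0,0,0],[0,0,0],[0,0,0]]}}

```text
clock: 2.2
position: [0.4821, 0.0717, 0.2214]
tcp_rot: [2.048, 2.378, -0.018]
contact_force: [-0.7, 0.2, 0.3]
width: 0.159
```

```bash
python3 -c "
from h import *
where((-67,-32,130))"
```

```text
t 2.2 own(tip) [-72.7  59.6 213.4] w 0.15933744202128644 F [-0.7  0.2  0.3] q [-0.07  0.15  1.68 -0.01  1.31 -0.22]
turn needed (tool,deg) [-0.35  0.58  3.28]
slide mm [-91.    0.9  84.3]
```

>>> {"op": "send_rows", "data": {"slide": [[-30,0,15],[-30,0,25],[-30,0,25],[0,0,15],[0,0,0]], "dr": [[-0.35,0.6,1.6],[0,0,1.7],[0,0,0],[0,0,0],[0,0,0]]}}

```text
clock: 2.7
position: [0.4932, -0.0196, 0.1389]
tcp_rot: [-2.1, -2.334, -0.004]
contact_force: [-1.0, -0.1, 0.1]
width: 0.165
```

```bash
python3 -c "
from h import *
where((-67,-32,64))
im,d=cams.get_image('top');crop('top',im,172,140,150,110,5,'c2')
im,d=cams.get_image('wrist');cv2.imwrite('pics/w2.png',im[:,:,::-1])
"
```

```text
t 2.7 own(tip) [-70.  -32.3 130.9] w 0.1652962564598083 F [-1.  -0.1  0.1] q [-0.27  0.24  1.79  0.    1.11 -0.38]
turn needed (tool,deg) [ 0.03 -0.17  0.79]
slide mm [ 0.1  2.9 66.9]
```

View pics/w2.png

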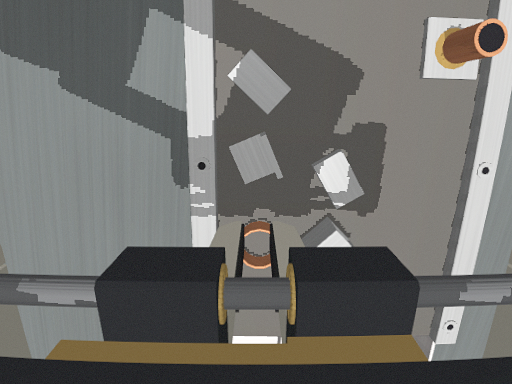

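The wrist view shows the ring behind the fingers at (258,245), with the angle at (257,157) and a flat at (260,82) ahead of them. That matches the plan, so I'm lowering into the gap behind the angle.

>>> {"op": "send_rows", "data": {"slide": [[0,3,20],[0,0,20],[0,0,15],[0,0,10],[0,0,0]], "dr": [[0,0,0.8],[0,0,0],[0,0,0],[0,0,0],[0,0,0]]}}

```text
clock: 3.3
position: [0.5027, -0.0154, 0.0809]
tcp_rot: [2.095, 2.325, 0.016]
contact_force: [-0.4, -0.7, -1.0]
width: 0.159
```

```bash
python3 -c "
from h import *
where((-67,-32,63.5))
im,d=cams.get_image('wrist');cv2.imwrite('pics/w3.png',im[:,:,::-1])
"
```

```text
t 3.3 own(tip) [-60.2 -29.   72.9] w 0.1585361443243352 F [-0.4 -0.7 -1. ] q [-0.26  0.32  1.85  0.    0.96 -0.36]
turn needed (tool,deg) [0.91 0.11 0.69]
slide mm [-2.9 -7.   9.3]
```

View pics/w3.png

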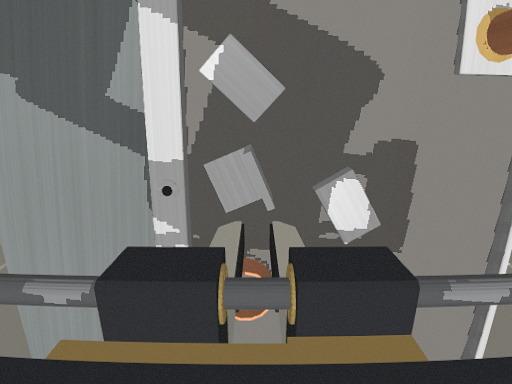

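The fingers are between the ring (250,285) and the angle (240,180), but they've drifted 7 mm toward +x. I'll correct that and lower the rest.

>>> {"op": "send_rows", "data": {"slide": [[-3,-7,0],[0,-1,5],[0,0,4],[0,0,0]], "dr": [[0.5,0,0.5],[0,0,0],[0,0,0],[0,0,0]]}}

```text
clock: 3.75
position: [0.4968, -0.0197, 0.0748]
tcp_rot: [2.105, 2.316, 0.01]
contact_force: [0.1, -0.1, 0.0]
width: 0.162
```

```bash
python3 -c "
from h import *
where((-67,-32,63.5))
"
```

```text
t 3.75 own(tip) [-66.4 -32.7  66.8] w 0.1616584565611103 F [ 0.1 -0.1  0. ] q [-0.26  0.32  1.87  0.    0.94 -0.36]
turn needed (tool,deg) [0.71 0.24 0.21]
slide mm [ 0.8 -0.6  3.2]
```

>>> {"op": "send_rows", "data": {"slide": [[0,0,3],[10,0,0],[10,0,0],[10,0,0],[10,0,0],[10,0,0],[10,0,0],[0,0,0]], "dr": [[0.5,0,0],[0,0,0],[0,0,0],[0,0,0],[0,0,0],[0,0,0],[0,0,0],[0,0,0]]}}

```text
clock: 4.55
position: [0.491, 0.0458, 0.0716]
tcp_rot: [2.108, 2.321, -0.0]
contact_force: [0.8, 0.1, -0.1]
width: 0.163
```

```bash
python3 -c "
from h import *
where((-67,60,63.5))
im,d=cams.get_image('wrist');cv2.imwrite('pics/w4.png',im[:,:,::-1])
"
```

```text
t 4.55 own(tip) [-66.2  33.   63.6] w 0.16333622399434755 F [ 0.8  0.1 -0.1] q [-0.13  0.32  1.87 -0.    0.94 -0.22]
turn needed (tool,deg) [0.23 0.25 0.24]
slide mm [27.  -0.6 -0. ]
```

View pics/w4.png

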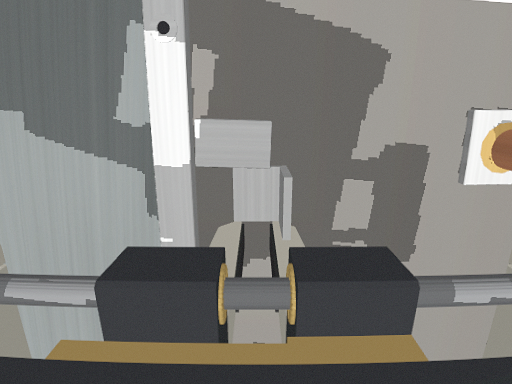

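The angle and flat have squared up in front of the fingers against the near rail, so I'll keep going.

>>> {"op": "send_rows", "data": {"slide": [[10,0,0],[10,0,0],[10,0,0],[10,0,0],[10,0,0],[10,0,0],[10,0,0],[10,0,0],[0,0,0]], "dr": [[0,0,0],[0,0,0],[0,0,0],[0,0,0],[0,0,0],[0,0,0],[0,0,0],[0,0,0],[0,0,0]]}}

```text
clock: 5.5
position: [0.483, 0.1316, 0.0714]
tcp_rot: [2.108, 2.32, -0.0]
contact_force: [-0.2, -0.3, 0.7]
width: 0.166
```

```bash
python3 -c "
from h import *
where((-67,185,63.5))
im,d=cams.get_image('wrist');cv2.imwrite('pics/w5.png',im[:,:,::-1])
"
```

```text
t 5.5 own(tip) [-66.3 119.2  63.4] w 0.1658162891794981 F [-0.2 -0.3  0.7] q [ 0.05  0.33  1.86 -0.01  0.95 -0.05]
turn needed (tool,deg) [0.26 0.3  0.22]
slide mm [65.8 -0.4 -0.5]
```

View pics/w5.png

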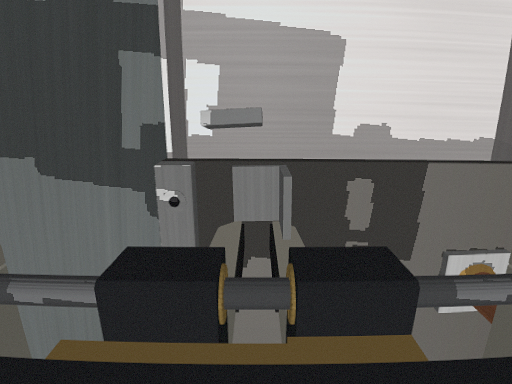

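>>> {"op": "send_rows", "data": {"slide": [[10,0,0],[10,0,0],[10,0,0],[10,0,0],[10,0,0],[10,0,0],[6,0,0],[0,0,0]], "dr": [[0,0,0],[0,0,0],[0,0,0],[0,0,0],[0,0,0],[0,0,0],[0,0,0],[0,0,0]]}}

```text
clock: 6.35
position: [0.4759, 0.2028, 0.0706]
tcp_rot: [2.109, 2.32, -0.001]
contact_force: [0.2, 0.0, -0.1]
width: 0.164
```

```bash
python3 -c "
from h import *
where((-67,-96,120))
im,d=cams.get_image('wrist');cv2.imwrite('pics/w6.png',im[:,:,::-1])
"
```

```text
t 6.35 own(tip) [-66.9 190.8  62.6] w 0.16361981798745526 F [ 0.2  0.  -0.1] q [ 0.19  0.36  1.82 -0.01  0.96  0.1 ]
turn needed (tool,deg) [0.21 0.28 0.19]
slide mm [-287.1   -0.9  -56. ]
```

View pics/w6.png

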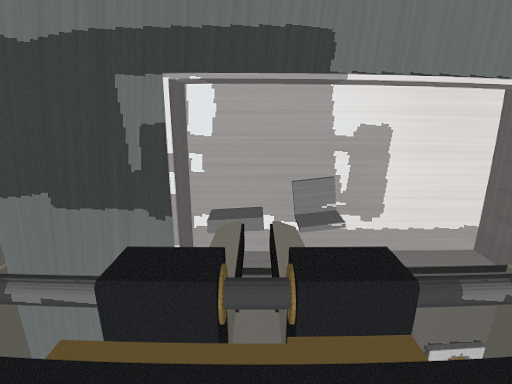

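Both are in the pan: the flat at (236,218) and the angle at (320,205). Next I'll raise and go back behind the ring.

>>> {"op": "send_rows", "data": {"slide": [[0,0,-30],[0,0,-30],[-35,0,0],[-40,0,0],[-40,0,0],[-40,0,0],[-40,0,0],[-40,0,0],[-40,0,0],[-15,0,0],[0,0,0]], "dr": [[0,0,0],[0,0,0],[0,0,0],[0,0,0],[0,0,0],[0,0,0],[0,0,0],[0,0,0],[0,0,0],[0,0,0],[0,0,0]]}}

```text
clock: 7.5
position: [0.5044, -0.1003, 0.1356]
tcp_rot: [2.106, 2.316, -0.002]
contact_force: [-0.0, 0.9, -0.3]
width: 0.159
```

```bash
python3 -c "
from h import *
where((-66,-103,100))
"
```

```text
t 7.5 own(tip) [ -66.3 -113.7  127.6] w 0.1589658122225234 F [-0.   0.9 -0.3] q [-0.41  0.27  1.76 -0.01  1.1  -0.5 ]
turn needed (tool,deg) [0.36 0.52 0.19]
slide mm [11.   0.1 27.5]
```

>>> {"op": "send_rows", "data": {"slide": [[6,0,15],[0,-1,15],[0,-1,15],[0,-1,10],[0,0,5],[0,0,0]], "dr": [[0.3,0.3,0.2],[0,0,0],[0,0,0],[0,0,0],[0,0,0],[0,0,0]]}}

```text
clock: 8.1
position: [0.4982, -0.0878, 0.0696]
tcp_rot: [-2.114, -2.321, 0.003]
contact_force: [0.3, 0.4, 0.1]
width: 0.161
```

```bash
python3 -c "
from h import *
where((-66,-103,63.5))
im,d=cams.get_image('wrist');cv2.imwrite('pics/w7.png',im[:,:,::-1])
"
```

```text
t 8.1 own(tip) [ -71.3 -100.7   61.6] w 0.16084733235777746 F [0.3 0.4 0.1] q [-0.39  0.35  1.84 -0.    0.96 -0.49]
turn needed (tool,deg) [-0.18 -0.04  0.09]
slide mm [-2.3  5.3 -1.9]
```

View pics/w7.png

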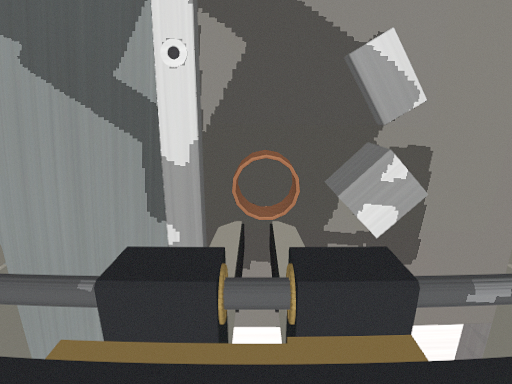

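The ring is straight ahead at (266,187), slightly right of the fingers' centre. I'll nudge across and up, then push.

>>> {"op": "send_rows", "data": {"slide": [[0,6,-2],[8,0,0],[10,0,0],[10,0,0],[10,0,0],[10,0,0],[10,0,0],[10,0,0],[10,0,0],[10,0,0],[0,0,0]], "dr": [[0,0,0],[0,0,0],[0,0,0],[0,0,0],[0,0,0],[0,0,0],[0,0,0],[0,0,0],[0,0,0],[0,0,0],[0,0,0]]}}

```text
clock: 9.25
position: [0.4972, 0.009, 0.0744]
tcp_rot: [2.113, 2.323, 0.001]
contact_force: [-0.1, 0.0, 0.3]
width: 0.159
```

```bash
python3 -c "
from h import *
where((-66,185,63.5))
im,d=cams.get_image('wrist');cv2.imwrite('pics/w8.png',im[:,:,::-1])
"
```

```text
t 9.25 own(tip) [-63.4  -4.1  66.4] w 0.15863776662020218 F [-0.1  0.   0.3] q [-0.21  0.33  1.86 -0.    0.95 -0.3 ]
turn needed (tool,deg) [0.09 0.05 0.16]
slide mm [189.1  -2.1   2.7]
```

View pics/w8.png

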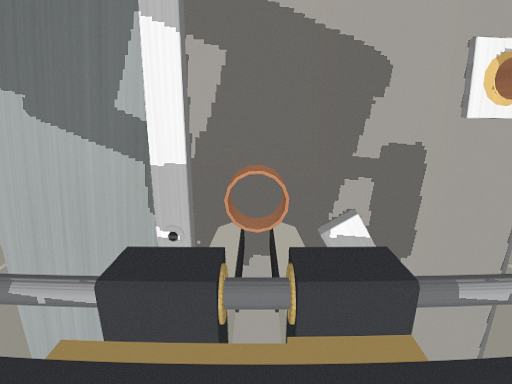

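The ring is centred on the two fingertips, at (257,200). I'll keep pushing.

>>> {"op": "send_rows", "data": {"slide": [[12,0,1],[12,0,1],[12,0,0],[12,0,0],[12,0,0],[12,0,0],[12,0,0],[12,0,0],[12,0,0],[12,0,0],[10,0,0],[0,0,0]], "dr": [[0,0,0],[0,0,0],[0,0,0],[0,0,0],[0,0,0],[0,0,0],[0,0,0],[0,0,0],[0,0,0],[0,0,0],[0,0,0],[0,0,0]]}}

```text
clock: 10.5
position: [0.4843, 0.1495, 0.0721]
tcp_rot: [2.113, 2.322, 0.001]
contact_force: [-0.1, 0.1, -0.6]
width: 0.163
```

```bash
python3 -c "
from h import *
where((-66,188,63.5))
"
```

```text
t 10.5 own(tip) [-63.3 136.9  64.1] w 0.16280240192201995 F [-0.1  0.1 -0.6] q [ 0.08  0.34  1.84 -0.    0.96 -0.01]
turn needed (tool,deg) [0.13 0.08 0.14]
slide mm [51.1 -2.5  0.5]
```

>>> {"op": "send_rows", "data": {"slide": [[10,0,0],[10,0,0],[10,0,0],[10,0,0],[8,0,0],[0,0,0],[0,0,0]], "dr": [[0,0,0],[0,0,0],[0,0,0],[0,0,0],[0,0,0],[0,0,0],[0,0,0]]}}

```text
clock: 11.2
position: [0.4794, 0.2015, 0.0718]
tcp_rot: [2.113, 2.322, 0.001]
contact_force: [0.7, -0.1, 0.0]
width: 0.161
```

```bash
python3 -c "
from h import *
where((-10,-112,120))
im,d=cams.get_image('wrist');cv2.imwrite('pics/w9.png',im[:,:,::-1])
"
```

```text
t 11.2 own(tip) [-63.5 189.1  63.8] w 0.16106683369177932 F [ 0.7 -0.1  0. ] q [ 0.18  0.36  1.81 -0.    0.97  0.09]
turn needed (tool,deg) [0.11 0.09 0.15]
slide mm [-301.3   52.8  -55.7]
```

View pics/w9.png

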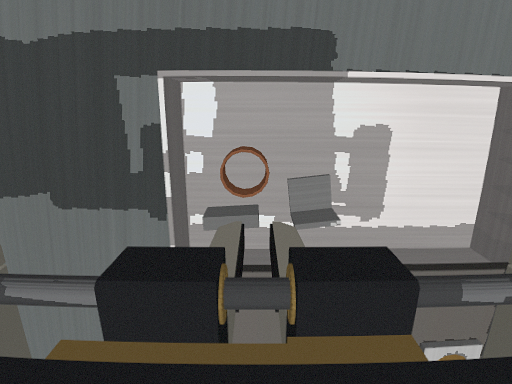

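The ring is in the pan at (245,172). Next is the middle column, starting from behind the square tube.

>>> {"op": "send_rows", "data": {"slide": [[0,0,-35],[0,0,-35],[-35,5,0],[-40,8,0],[-40,8,0],[-40,8,0],[-40,8,0],[-40,8,0],[-40,8,0],[-20,5,0],[0,0,0]], "dr": [[0,0,0],[0,0,0],[0,0,0],[0,0,0],[0,0,0],[0,0,0],[0,0,0],[0,0,0],[0,0,0],[0,0,0],[0,0,0]]}}

```text
clock: 12.35
position: [0.5672, -0.1025, 0.146]
tcp_rot: [2.113, 2.317, -0.0]
contact_force: [-0.9, -0.4, -0.3]
width: 0.161
```

```bash
python3 -c "
from h import *
where((-10,-112,100))
"
```

```text
t 12.35 own(tip) [  -3.9 -121.6  138. ] w 0.16120219528608146 F [-0.9 -0.4 -0.3] q [-0.37  0.37  1.59 -0.    1.18 -0.46]
turn needed (tool,deg) [0.23 0.27 0.01]
slide mm [ 9.8 -6.3 37.9]
```

>>> {"op": "send_rows", "data": {"slide": [[5,-4,18],[0,-1,18],[0,0,15],[0,0,12],[0,0,7],[0,0,0]], "dr": [[0.1,0.2,0],[0,0,0],[0,0,0],[0,0,0],[0,0,0],[0,0,0]]}}

```text
clock: 12.95
position: [0.5601, -0.0963, 0.0738]
tcp_rot: [2.119, 2.318, 0.002]
contact_force: [0.5, -0.5, 0.5]
width: 0.16
```

```bash
python3 -c "
from h import *
where((-10,-108,63.5))
im,d=cams.get_image('wrist');cv2.imwrite('pics/w10.png',im[:,:,::-1])
"
```

```text
t 12.95 own(tip) [ -10.4 -114.8   65.8] w 0.15990223707258436 F [ 0.5 -0.5  0.5] q [-0.37  0.43  1.69  0.    1.02 -0.46]
turn needed (tool,deg) [ 0.11 -0.02 -0.14]
slide mm [6.8 0.4 2.3]
```

View pics/w10.png

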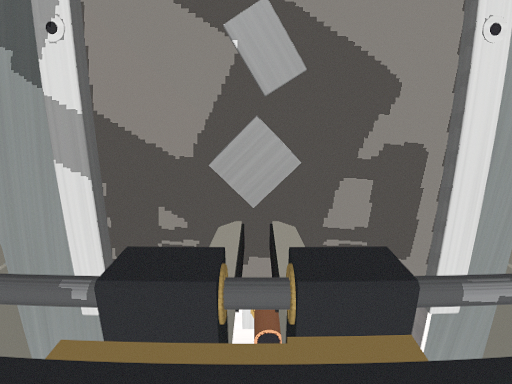

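The tube is dead ahead, with its near corner at (253,205), and the flat is at (265,45). Pushing.

>>> {"op": "send_rows", "data": {"slide": [[0,0,2],[10,0,0],[10,0,0],[10,0,0],[10,0,0],[10,0,0],[10,0,0],[0,0,0]], "dr": [[0,0,0],[0,0,0],[0,0,0],[0,0,0],[0,0,0],[0,0,0],[0,0,0],[0,0,0]]}}

```text
clock: 13.8
position: [0.5561, -0.0308, 0.075]
tcp_rot: [2.114, 2.315, 0.006]
contact_force: [0.9, 0.2, 0.0]
width: 0.158
```

```bash
python3 -c "
from h import *
where((-10,0,63.5))
im,d=cams.get_image('wrist');cv2.imwrite('pics/w11.png',im[:,:,::-1])
"
```

```text
t 13.8 own(tip) [ -8.4 -49.2  67. ] w 0.1582588096913617 F [0.9 0.2 0. ] q [-0.26  0.41  1.72  0.    1.   -0.35]
turn needed (tool,deg) [ 0.41  0.12 -0.06]
slide mm [49.2 -1.7  3.4]
```

View pics/w11.png

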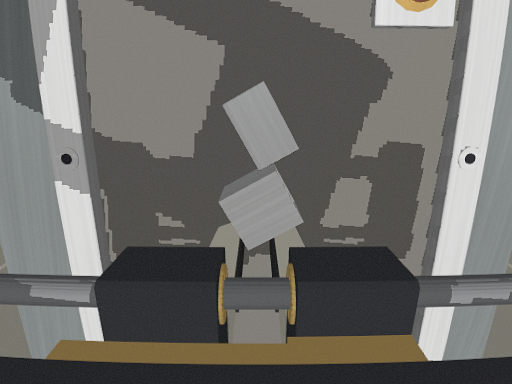

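The tube is touching the flat now, at about (265,170). I'll push on with a slight drift away from the cooling joint and lower the tips a little.

>>> {"op": "send_rows", "data": {"slide": [[10,-1,2],[10,-1,1],[10,-2,0],[10,-2,0],[10,-2,0],[10,-2,0],[0,0,0]], "dr": [[0,0,0],[0,0,0],[0,0,0],[0,0,0],[0,0,0],[0,0,0],[0,0,0]]}}

```text
clock: 14.55
position: [0.5408, 0.0314, 0.0723]
tcp_rot: [2.113, 2.311, 0.007]
contact_force: [0.1, -0.2, -0.1]
width: 0.159
```

```bash
python3 -c "
from h import *
where((-10,0,63.5))
im,d=cams.get_image('wrist');cv2.imwrite('pics/w12.png',im[:,:,::-1])
"
```

```text
t 14.55 own(tip) [-17.9  14.1  64.3] w 0.15914912863353406 F [ 0.1 -0.2 -0.1] q [-0.15  0.39  1.76 -0.    0.98 -0.24]
turn needed (tool,deg) [ 0.58  0.23 -0.12]
slide mm [-14.1   7.9   0.9]
```

View pics/w12.png

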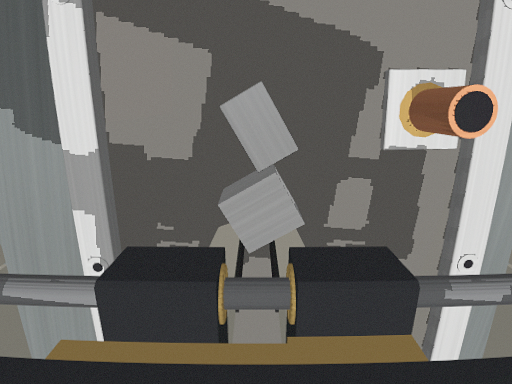

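The tube and flat are moving together without turning, with a wide gap to the joint's base (left edge at column 385 against the flat's 297). I'll carry on in the same way.

>>> {"op": "send_rows", "data": {"slide": [[10,-2,0],[10,-2,0],[10,-2,0],[10,-2,0],[10,-1,0],[10,-1,0],[10,0,0],[0,0,0]], "dr": [[0,0,0],[0,0,0],[0,0,0],[0,0,0],[0,0,0],[0,0,0],[0,0,0],[0,0,0]]}}

```text
clock: 15.4
position: [0.5233, 0.1055, 0.0718]
tcp_rot: [2.113, 2.311, 0.007]
contact_force: [-1.3, 0.6, 0.4]
width: 0.163
```

```bash
python3 -c "
from h import *
where((-28,190,63.5))
im,d=cams.get_image('wrist');cv2.imwrite('pics/w13.png',im[:,:,::-1])
"
```

```text
t 15.4 own(tip) [-28.6  89.6  63.8] w 0.1628699138123684 F [-1.3  0.6  0.4] q [-0.01  0.38  1.78 -0.    0.97 -0.09]
turn needed (tool,deg) [ 0.57  0.25 -0.15]
slide mm [100.4   0.3  -0.2]
```

View pics/w13.png

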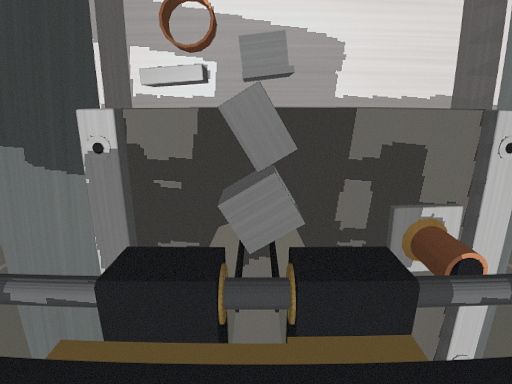

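The flat is about to reach the edge, and the angle already in the pan is directly below it at (265,55). I'll drift slightly toward +x over the last stretch so it misses the angle; the pieces are already past the joint.

>>> {"op": "send_rows", "data": {"slide": [[10,2,0],[10,2,0],[10,2,0],[10,2,0],[0,0,0]], "dr": [[0,0,0],[0,0,0],[0,0,0],[0,0,0],[0,0,0]]}}

```text
clock: 15.95
position: [0.528, 0.1488, 0.0712]
tcp_rot: [2.115, 2.31, 0.006]
contact_force: [-0.7, -0.7, -0.5]
width: 0.162
```

```bash
python3 -c "
from h import *
where((-18,190,63.5))
im,d=cams.get_image('wrist');cv2.imwrite('pics/w14.png',im[:,:,::-1])
"
```

```text
t 15.95 own(tip) [-19.9 132.2  63.2] w 0.16205219020173384 F [-0.7 -0.7 -0.5] q [ 0.07  0.4   1.74 -0.01  0.98 -0.01]
turn needed (tool,deg) [ 0.51  0.25 -0.22]
slide mm [57.8  1.7 -0.6]
```

View pics/w14.png

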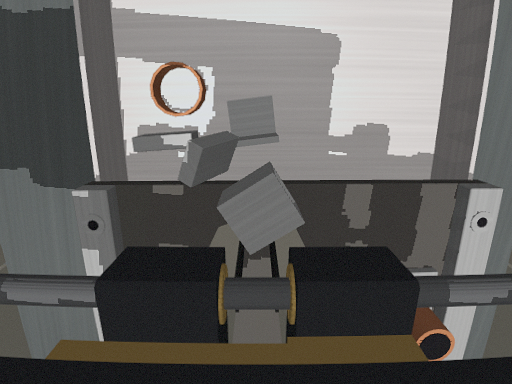

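>>> {"op": "send_rows", "data": {"slide": [[10,3,0],[10,3,0],[10,2,0],[10,0,0],[10,0,0],[6,0,0],[0,0,0],[0,0,0]], "dr": [[0,0,0],[0,0,0],[0,0,0],[0,0,0],[0,0,0],[0,0,0],[0,0,0],[0,0,0]]}}

```text
clock: 16.8
position: [0.5307, 0.2105, 0.0704]
tcp_rot: [2.115, 2.312, 0.004]
contact_force: [-0.8, 0.3, 1.0]
width: 0.156
```

```bash
python3 -c "
from h import *
where((-18,190,63.5))
im,d=cams.get_image('wrist');cv2.imwrite('pics/w15.png',im[:,:,::-1])
"
```

```text
t 16.8 own(tip) [-11.6 193.4  62.4] w 0.15625909826280687 F [-0.8  0.3  1. ] q [ 0.19  0.44  1.69 -0.01  1.01  0.1 ]
turn needed (tool,deg) [ 0.44  0.25 -0.17]
slide mm [-3.4 -6.4 -1.1]
```

View pics/w15.png

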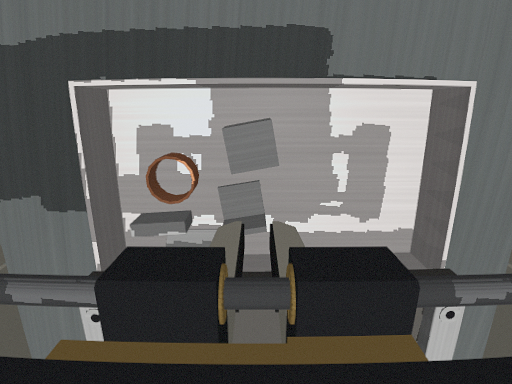

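The tube is in the pan at (250,145). I'll raise the arm clear and check from above.

>>> {"op": "send_rows", "data": {"slide": [[0,0,-30],[0,0,-40],[0,0,-40],[0,0,-40],[30,-30,0],[35,-35,0],[35,-35,0],[35,-35,0],[35,-35,0],[30,-30,0],[0,0,0],[0,0,0]], "dr": [[0,0,0],[0,0,0],[0,0,0],[0,0,0],[0,0,0],[0,0,0],[0,0,0],[0,0,0],[0,0,0],[0,0,0],[0,0,0],[0,0,0]]}}

```text
clock: 18.05
position: [0.3093, 0.3936, 0.225]
tcp_rot: [2.128, 2.299, 0.009]
contact_force: [0.5, -0.6, -0.0]
width: 0.157
```

```bash
python3 -c "
from h import *
where()
im,d=cams.get_image('top');crop('top',im,80,130,290,125,2,'z');crop('top',im,125,140,200,110,4,'c3')
im,d=cams.get_image('side');crop('side',im,190,120,120,190,3,'s3')
"
```

```text
t 18.05 own(tip) [-215.3  396.   217. ] w 0.15698243662855862 F [ 0.5 -0.6 -0. ] q [ 0.69  0.17  1.66 -0.01  1.31  0.61]
turn needed (tool,deg) [ 0.58  0.16 -0.84]
```

View pics/c3.png

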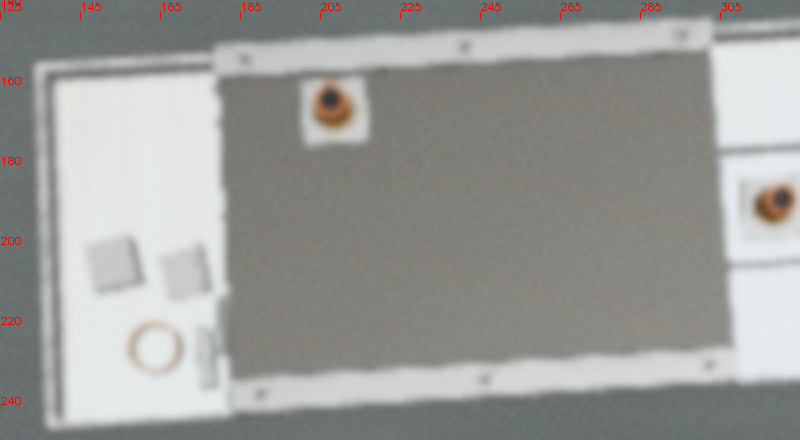

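View pics/s3.png

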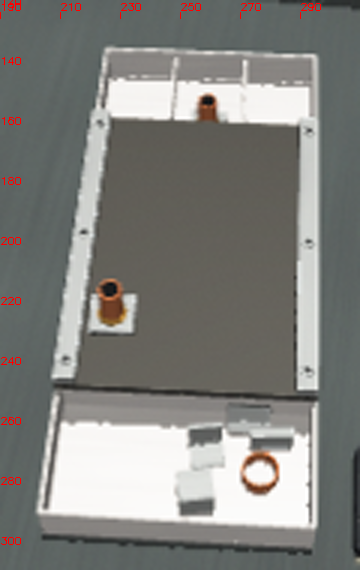

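View pics/z.png

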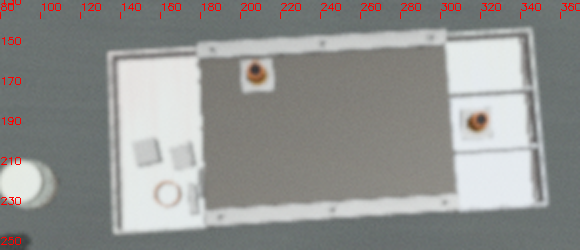

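The plate is clear and both joints are where they were. One flat seems to be leaning at the pan's plate-side wall, around (262,258) in the side view, so I'll look closer.

```bash
python3 -c "
from h import *
im,d=cams.get_image('side');crop('side',im,235,240,70,60,10,'s4')
C=cams.calibration('side')
K=C['intrinsics']
for px in [(262,256),(266,262),(258,258),(272,258),(278,266),(285,266),(255,275)]:
    o,r=ray('side',px,C); z=np.median(d[px[1]-1:px[1]+2,px[0]-1:px[0]+2])
    p=o+r*z; print(px,'own',((p[:2]-J['o'])@J['ex']*1e3).round(),((p[:2]-J['o'])@J['ey']*1e3).round(),'z',(p[2]*1e3).round())
"
```

```text
(262, 256) own -30.0 153.0 z 8.0
(266, 262) own -42.0 175.0 z 14.0
(258, 258) own -19.0 157.0 z 3.0
(272, 258) own -59.0 166.0 z 23.0
(278, 266) own -76.0 190.0 z 24.0
(285, 266) own -95.0 189.0 z 24.0
(255, 275) own -14.0 213.0 z 9.0
```

View pics/s4.png

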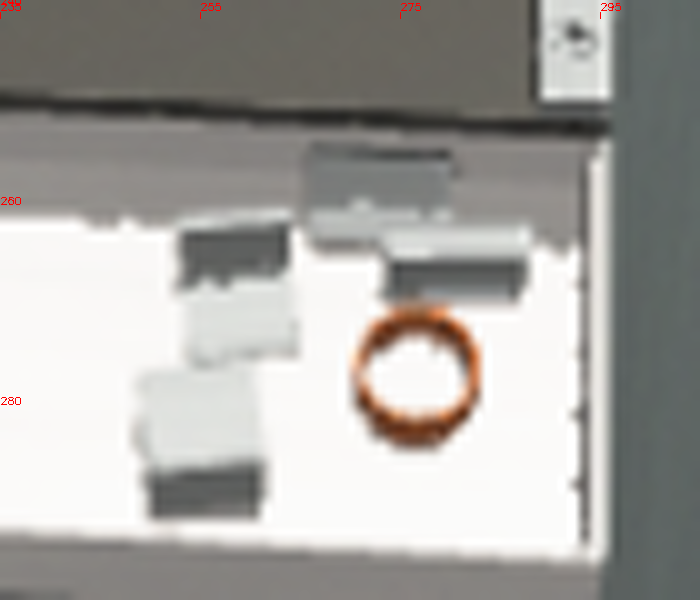

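Both flats are on edge inside the pan, below the rim (z about 23 mm). The tube, angle and ring lie on the pan floor. Handing in.

```bash
python3 -c "
from h import *
im,d=cams.get_image('top')
a=np.load('top0.npz')['im'].astype(int)
for n,(x0,x1,y0,y1) in dict(brush=(395,425,185,285),fin=(305,335,175,205),cool=(195,222,155,180),jar=(75,112,205,240)).items():
    print(n,np.abs(a-im)[y0:y1,x0:x1].mean().round(2))
from plant import job
print(job.finish_job())
"
```

```text
brush 2.11
fin 1.61
cool 1.86
jar 1.87
the job is handed in; nothing more can be done
None
```

All five offcuts are in the scrap pan, swept there along the plate with the fingertips and none picked up. The job is handed in at about 18 s on the clock. I made three passes with the gripper nearly closed:
1. The angle and one flat, guided by the near rail.
2. The pipe ring.
3. The square tube and the other flat, steered away from the cooling joint.

- **Plate and pan:** the last top and side views show the plate empty apart from the cooling joint. The tube, angle and ring lie on the pan floor. Both flats are on edge below the rim, one of them leaning against the pan's plate-side wall.
- **Things not to disturb:** before-and-after top views of the cooling joint, finished joint, flux jar and brush differ only by a small amount that looks like image noise.
- **Forces:** the wrist force stayed around 1 N in every reading, and the arm finished clear of everything.

No check failed. During moves the tool drifted up to about 7 mm from its commanded path, which I corrected before each push.

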